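# Stow the flux pens and shut the slide

## Robot

A 6-joint arm with a two-finger parallel gripper is mounted at the origin on the work surface. World frame = base frame: x ahead of the robot, y to its left, z up, the work surface at z = 0. Lengths are in m, angles in rad, forces in N, time in s.
With the tool pointing down it reaches from about 0.4 to 0.825 m from the base axis. Payload 7 kg.
Tool frame: the origin (TCP) lies on the centre line of the jaws, within the pads' length; the fingertips stand 22 mm ahead of it and the grasp point (between the pads) lies 3 mm ahead of it; z points along the fingers, y is the line along which they close (so a half turn about z gives the same grasp; the last joint's range is limited). The gripper opens to 88 mm and grips with 3 to 60 N. Pads are 19 mm wide; open, the fingers measure 130 mm over their backs; the gripper's body (78 mm by 193 mm) begins 47 mm behind the grasp point.
Start: joints at [1.495, 0.359, 0.012, 0, -1.224, -0.288], TCP at [0.24, 0.631, 0.249] pointing down, gripper open.
Joint ranges: [-3.07, 3.07], [-1.43, 2.12], [-1.02, 1.25], [-3.03, 1.67], [-3.05, -0], [-3.03, 3.03]. Speed limits (rad/s): [2.39, 2.39, 3.01, 3.14, 3.14, 3.14].

## Interface

Orientations are given as [roll, pitch, yaw] about the fixed x, y, z axes, in that order (R = Rz(yaw) Ry(pitch) Rx(roll)).
In Python, from station import arm gives the robot as it stands.
- The arm moves only by the tool arm_command, never from a script. Its argument "series" is one flat list of numbers, 7 for each row, row after row: the turn, a rotation vector about the tool's x, y, z each as a share of 90 degrees, from -1 to 1, then the shift along the tool's x, y, z each as a share of 0.1 m, from -1 to 1, then the opening, from 0 (shut) to 1 (fully open). A call has 1 to 8 rows; each row is the pose to reach, as a shift and turn from the pose commanded when the call began, along the tool's axes at that moment; what a row does not reach only later rows make up. A row lasts 1/8 s, in which the tool goes at most 62.5 mm and 10.7 degrees, less where a joint would pass 70% of its speed; a pose out of reach is approached as far as the arm can. A call with a number of a shift or a turn outside -1 to 1 is refused whole. A call with a gripper value outside its range is refused whole. The fingers move at their own pace and stop on an object; "force" is the grip in N (left out, the last holds). Time passes only in rows, so rows that repeat a pose let the fingers close. It gives the time, the measured TCP pose, the force, the opening and the grip force at its end, in the units of the state.
- arm.get_state(): the state, without advancing time (a new reading comes with each control period).
- arm.grab_frame(name): name is "side" or "top"; returns the picture (384x512x3 uint8, blue, green, red); there is no depth.
- arm.camera_model(name): a dict with "fovy" (degrees; the focal length in pixels is half the picture's height over the tangent of half this angle, whatever the lens; pixels are square), "cx", "cy" (the principal point, pixels), "D" ([k1, k2, p1, p2, k3] as OpenCV has them; the pictures are not rectified), "pose" (4x4, takes a point from camera to world coordinates). Camera axes: x right, y down, z forward; pixel columns grow to the right and rows downward; lengths in m; the calibration is good to about 2 mm. A picture is of the moment at which its call begins. camera_model takes no time and is no camera call.
- arm.job_done(): hands the job in; it is judged then, once.
The state is a dict: "t": time; "q": joint angles; "qd": joint speeds; "joint_efforts": joint torques, N m; "eef_pos": TCP position; "ee_rot": TCP orientation; "force": force on the tool from outside, world axes, zero at the start; "moment": the same for the moment, N m; "width": finger opening in m; "gripper_force": force on a finger pad.
Only numpy, scipy, OpenCV 4.12 (cv2) and the standard library are available. Lean on these libraries where they do the work, as an engineer would, in place of code of your own. Each camera call takes 0.05 s, during which the arm holds its last target. There are 200 camera calls.

## Task

Open the metal slide of the pen box all the way to its stop, drop the fat and the slim flux pen, cap up, each into the well made for its thickness, then push the slide back fully home over them and let go. Leave the spray can, the solder spool, the meter and the clip stand undisturbed.

Things in the scene. Friction and masses are not known exactly. Their poses are not given: they have to be found in the camera images.
- penbox: Dark grey plastic box fixed to the bench, 70 (x) x 200 (y) x 112 mm high; origin at the centre of its underside, y along its length. Its -y half has two square open-topped wells in a row on the centre line, floors 8 mm above the bench, 104 mm deep; the slide parks on its solid +y half. Aluminium guide rails on both long top edges, 4 mm wide, top at z 120 mm.
- well_wide (a point): Centre of the floor of the wide well, 38 x 38 mm, the outer one; box frame (0, -74, 8) mm. For the fat pen.
- well_slim (a point): Centre of the floor of the slim well, 26 x 26 mm, the inner one; box frame (0, -36, 8) mm. For the slim pen.
- shutter (a joint): Travel (m) of the aluminium slide, a plate 60 (x) x 78 (y) x 5 mm on the box top (plate top at z 118 mm): 0 = fully home (shut) at its stop, both wells covered; 0.100 = fully open at the other stop, growing along the box's +y. Starts between the stops, resists with about 2.5 N. A pen standing proud blocks it.
- shutter_grip (a point): Centre of the top of the slide's black grip, a block 36 (x of box) x 26 (y of box) mm that rises 36 mm from the plate; its top is at z 154 mm. It moves with the slide: box frame y = -36 mm + travel.
- pen_fat: Fat flux pen, a plain cylinder 30 mm in diameter and 100 mm long, white barrel with black cap (top 32 mm), standing cap up on its flat end; origin at the centre of its foot, z up to the cap. Loose, about 70 g.
- pen_slim: Slim flux pen, the same look but 18 mm in diameter and 100 mm long; origin at the centre of its foot, z up to the cap. Loose, standing, about 35 g.
- spray: Bystander: spray can, 52 mm in diameter, 145 mm tall, standing loose; origin at the centre of its foot.
- spool: Bystander: solder spool lying flat, 60 mm in diameter, 50 mm tall, loose; origin at the centre of its underside.
- meter: Bystander: yellow multimeter standing upright on a foot 66 (x) x 74 (y) mm, 140 mm tall, loose; origin at the centre of its underside. Beyond the box.
- pillar: Bystander: clip stand screwed to the bench beyond the box: round base 68 mm in diameter and 14 mm high, a 14 mm steel pole up to 320 mm, with a cross bar and clips 54 mm wide along its y between z 270 and 310 mm. Origin at the centre of its underside.
Things that resemble listed ones, but are neither listed nor needed, are in the scene too. Leave any green look-alike of the pen_fat alone.

How it is judged:
By the outcome, as a careful person would: the job done as asked, in the order asked, and still so for the second after the job is handed in, with the robot touching nothing.
It also fails if it takes over 72 s, if anything falls off the work surface, if the arm or the gripper's body presses on something with over 40 N, if the wrist force passes 120 N, or if a joint passes its speed limit or range.

## Working session

There is one attempt and no reset: what is moved stays moved. The work goes in short steps, Python scripts to look and compute and a tool call to move; the robot and the scene stay as the last step left them, time stands still between calls to the robot, and variables do not carry over. Pictures are saved under pics/ and viewed, at most 10 in all, crops included, and the job is handed in when it is done.

Besides the shell and the picture viewer there is one more tool, called after "Emit:" as name(argument=value, ...) on one line, values as JSON. arm_command: Moves the arm, as the interface text tells. Its arguments: {"type":"object","properties":{"series":{"type":"array"},"force":{"type":"number"}},"required":["series"]}

```bash
mkdir -p pics; ls
python3 - <<'E'
from station import arm
import cv2,numpy as np
for n in("top","side"):
    cv2.imwrite(f"pics/{n}0.png",arm.grab_frame(n)); m=arm.camera_model(n); print(n,m["fovy"],m["cx"],m["cy"],m["D"]);print(np.round(m["pose"],3))
s=arm.get_state();print(s)
E
```

```text
pics
top 46.490221326270216 256.3909177140213 187.80766786615462 [-0.16774235  0.          0.          0.          0.        ]
[[ 0.016 -0.981  0.194  0.344]
 [-1.    -0.018 -0.01   0.051]
 [ 0.014 -0.194 -0.981  1.276]
 [ 0.     0.     0.     1.   ]]
side 52.89160634319876 255.53544938680386 189.1896680798046 [-0.05260488  0.          0.          0.          0.        ]
[[ 0.82  -0.296  0.491  0.057]
 [-0.573 -0.452  0.684 -0.618]
 [ 0.019 -0.842 -0.54   0.661]
 [ 0.     0.     0.     1.   ]]
{'t': 0.1, 'q': array([ 1.49510338e+00,  3.59335307e-01,  1.11483459e-02, -3.33664644e-04,
       -1.22411251e+00, -2.88105785e-01]), 'qd': array([-0.00092194, -0.0005079 ,  0.00114359,  0.00229364, -0.00068597,
        0.00036447]), 'joint_efforts': array([-1.23844944e-03, -5.84160376e+01,  2.93753135e+01,  7.01555684e+00,
        1.01704712e-02, -4.09636459e-05]), 'eef_pos': array([0.24004915, 0.63043002, 0.24769794]), 'ee_rot': array([ 3.14006233e+00, -1.26388914e-04, -3.63912242e-01]), 'force': array([-0.19346066, -0.2584151 ,  0.92017129]), 'moment': array([ 0.00335796, -0.07092534, -0.0572912 ]), 'gripper_force': 0.0, 'width': 0.08750783191667716}
```

View pics/top0.png

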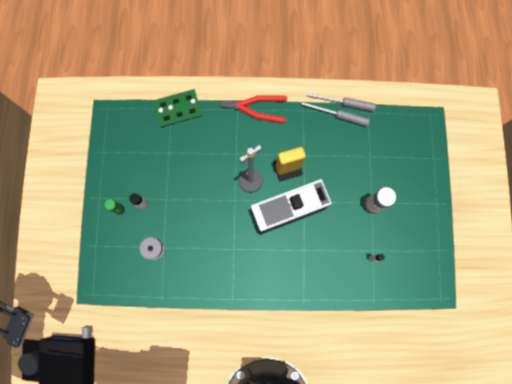

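View pics/side0.png

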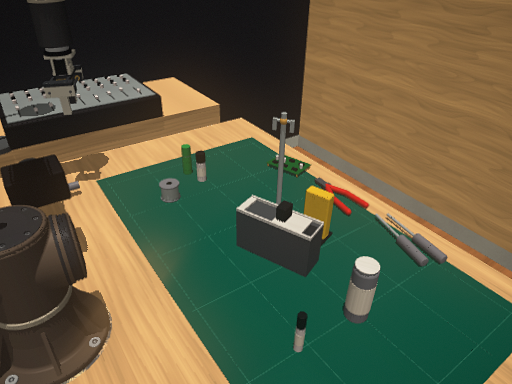

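The top view shows the box at about (290,205), a green pen at (112,206), a black-cap pen at (137,200), a spool at (151,248), another pen at (375,257), the can at (382,199), the meter at (290,160) and the stand at (250,180). The side view shows the box at (280,235), black-cap pens at (201,165) and (301,332), and the green one at (187,158).

Candidates for pen_fat are the green one (112,206), which is excluded as a look-alike, and the white one with a black cap (137,200). The slim pen is probably (375,257). I'll enlarge to confirm.

```bash
cat > h.py <<'E'
from station import arm
import cv2,numpy as np
def K(m):
    f=192/np.tan(np.radians(m["fovy"]/2)); return np.array([[f,0,m["cx"]],[0,f,m["cy"]],[0,0,1]])
def ray(n,uv,z):
    m=arm.camera_model(n);P=np.array(m["pose"])
    p=cv2.undistortPoints(np.array([[uv]],float),K(m),np.array(m["D"]))[0,0]
    d=P[:3,:3]@[p[0],p[1],1];o=P[:3,3]
    return o+d*(z-o[2])/d[2]
def proj(n,X):
    m=arm.camera_model(n);W=np.linalg.inv(np.array(m["pose"]))
    return cv2.projectPoints(np.array(X,float).reshape(-1,3),cv2.Rodrigues(W[:3,:3])[0],W[:3,3],K(m),np.array(m["D"]))[0][:,0]
def crop(im,x,y,w,h,s):
    return cv2.resize(im[y:y+h,x:x+w],None,fx=s,fy=s,interpolation=cv2.INTER_CUBIC)
E
python3 - <<'E'
from h import *
t=cv2.imread("pics/top0.png");s=cv2.imread("pics/side0.png")
a=crop(t,240,170,100,75,8);cv2.imwrite("pics/c1.png",a)
b=np.vstack([np.hstack([crop(t,95,180,66,50,6),crop(t,350,230,66,50,6)]),np.hstack([crop(s,170,135,66,50,6),crop(s,270,305,66,50,6)])]);cv2.imwrite("pics/c2.png",b)
E
```

```text
(no output)
```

View pics/c1.png

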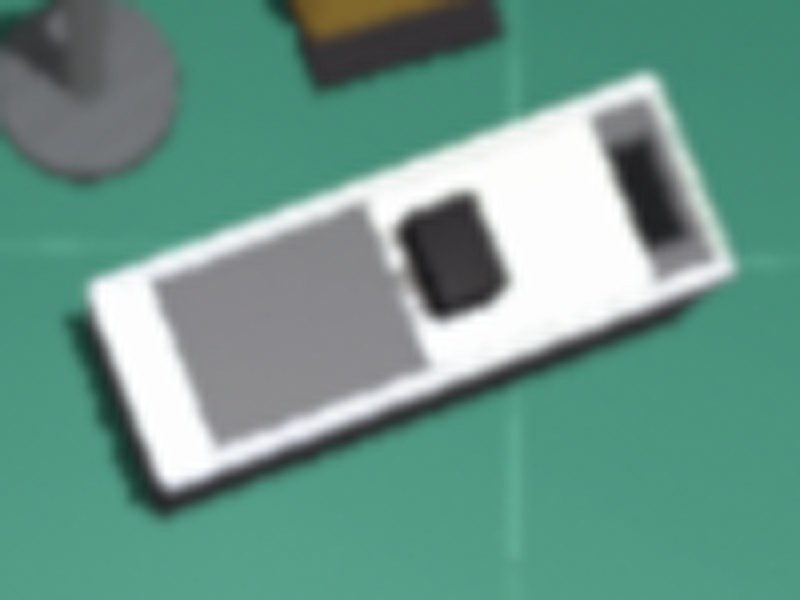

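View pics/c2.png

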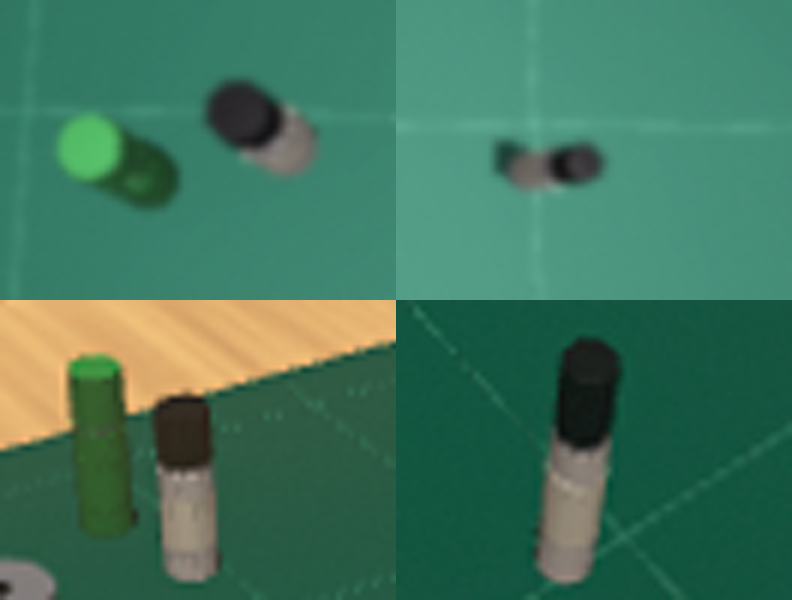

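Enlarged views: the pen with the black cap at (134.7,198.3) has a cap about 11 px wide, so it is the fat one. The pen at (380.6,257) is about 7 px wide, so it is the slim one. The green one is left out. The slide is partly open, with the wide well showing at the box's right end at about (322,194), so box +y points to image left.

Run:
```python
from h import *
from scipy.optimize import least_squares
c=lambda x,y,s,x0,y0:((x+.5)/s-.5+x0,(y+.5)/s-.5+y0)
np.set_printoptions(precision=4,suppress=True)
for n,p in dict(fat=(c(240,112,6,95,180),c(183,407-300,6,170,135)),slim=(c(582,163,6,350-66,230),c(592-396,357-300,6,270,305))).items():
    print(n,ray("top",p[0],.1),ray("side",p[1],.1))
print("green",ray("top",c(90,148,6,95,180),.1),"spool",ray("top",(151,247.5),.05),"can",ray("top",(386,196.5),.145),"pillar",ray("top",(251,181),.014))
cs=[c(x,y,8,240,170) for x,y in((88,285),(165,492),(738,270),(655,72))]
C=np.array([ray("top",p,.12)[:2] for p in cs]);print(C,np.linalg.norm(C-np.roll(C,1,0),axis=1))
# order: +y,+x ; +y,-x ; -y,-x ; -y,+x
L=np.array([[35,100],[-35,100],[-35,-100],[35,-100]])/1e3
def tf(v,L):
    a=v[2];return L@np.array([[np.cos(a),np.sin(a)],[-np.sin(a),np.cos(a)]])+v[:2]
r=least_squares(lambda v:(tf(v,L)-C).ravel(),[.55,0,.36]);v=r.x;print("box",v,r.fun)
g=ray("top",c(455,258,8,240,170),.154)[:2];a=v[2]
R=np.array([[np.cos(a),-np.sin(a)],[np.sin(a),np.cos(a)]]);print("grip in box",R.T@(g-v[:2]),g)
for e in((372,205),(425,370),(590,118),(655,280)): print(R.T@(ray("top",c(*e,8,240,170),.118)[:2]-v[:2]))
# project box corners to side for check
s=cv2.imread("pics/side0.png")
T=tf(v,L);q=proj("side",np.c_[T,np.full(4,.12)]);print(q)
for p in q: cv2.circle(s,tuple(int(round(i)) for i in p),1,(0,0,255),-1)
cv2.imwrite("pics/chk.png",crop(s,225,180,110,100,6))
```

```text
fat [0.5415 0.3658 0.1   ] [0.5436 0.3649 0.1   ]
slim [ 0.3956 -0.2947  0.1   ] [ 0.3984 -0.2951  0.1   ]
green [0.5237 0.434  0.1   ] spool [0.4136 0.3247 0.05  ] can [ 0.5504 -0.3008  0.145 ] pillar [0.613  0.0532 0.014 ]
[[ 0.5257  0.053 ]
 [ 0.4583  0.0268]
 [ 0.5343 -0.1611]
 [ 0.6006 -0.1343]] [0.2016 0.0723 0.2027 0.0715]
box [ 0.5297 -0.0539  0.3819] [-0.0008 -0.001   0.0017 -0.001   0.0002  0.0013 -0.0011  0.0006]
grip in box [-0.0025 -0.0097] [ 0.5311 -0.0638]
[0.028  0.0036]
[-0.0292  0.0076]
[ 0.0294 -0.0751]
[-0.0287 -0.0745]
[[251.4262 194.7725]
 [235.3238 207.9244]
 [309.9411 238.2338]
 [323.4759 222.0684]]
```

View pics/chk.png

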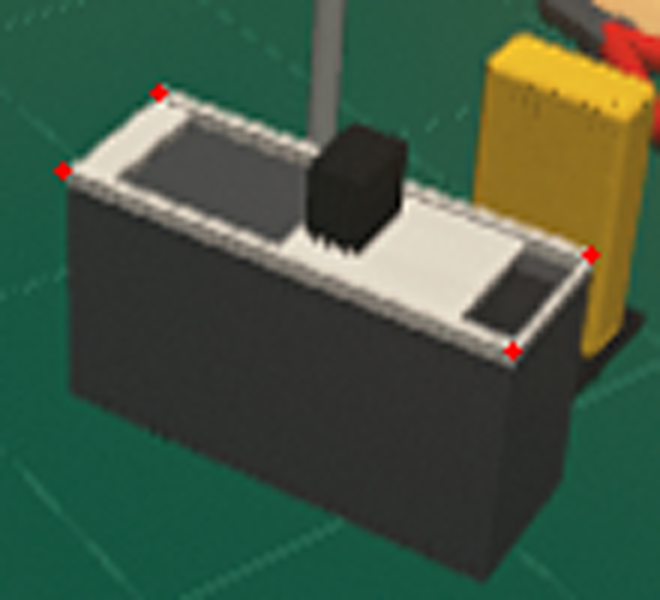

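The box fit holds: the reprojected corners sit on the box in the side view, and the sides come out within 2 mm of the stated sizes. The slide's travel is about 26 mm. I'll work out the approach next, keeping clear of the pillar.

```bash
cat >> h.py <<'E'
B=np.array([.5302,-.0537]);A=.382
def box(x,y): c,s=np.cos(A),np.sin(A); return B+np.array([c*x-s*y,s*x+c*y])
def plan(wps,start=None):
    """wps: (x,y,z,yaw); prints per-call turn z and shifts in command units"""
    if start is None:
        st=arm.get_state(); start=(*st["eef_pos"],st["ee_rot"][2])
    p=np.array(start[:3]);w=start[3]
    for x,y,z,yaw in wps:
        print("to",np.round((x,y,z,yaw),3))
        while True:
            d=np.array([x,y,z])-p; c,s=np.cos(w),np.sin(w)
            t=np.array([c*d[0]+s*d[1],s*d[0]-c*d[1],-d[2]])
            dw=np.clip(yaw-w,-1.57,1.57)
            k=max(1,np.abs(t).max()/.1)
            u=np.round(t/k*10,2); print("  turn",round(-dw/(np.pi/2),3),"shift",u, "rows>=",max(np.ceil(np.linalg.norm(u)*100/62.5),np.ceil(abs(np.degrees(dw))/10.7)))
            p=p+d/k; w+=dw
            if k==1: break
E
python3 - <<'E'
from h import *
g=box(0,-.010);print(g,box(0,-.074),box(0,-.036))
plan([(.42,.2,.25,.382),(.42,-.06,.25,.382),(*g,.25,.382),(*g,.146,.382)])
E
```

```text
[ 0.53392777 -0.06297921] [ 0.5577855  -0.12236615] [ 0.54361997 -0.08710515]
to [0.42  0.2   0.25  0.382]
  turn -0.475 shift [ 0.95  1.   -0.01] rows>= 4.0
  turn -0.0 shift [ 0.01  1.   -0.  ] rows>= 2.0
  turn -0.0 shift [ 0.01  1.   -0.  ] rows>= 2.0
  turn -0.0 shift [ 0.01  1.   -0.  ] rows>= 2.0
  turn -0.0 shift [ 0.    0.29 -0.  ] rows>= 1.0
to [ 0.42  -0.06   0.25   0.382]
  turn -0.0 shift [-0.4  1.  -0. ] rows>= 2.0
  turn -0.0 shift [-0.4  1.  -0. ] rows>= 2.0
  turn -0.0 shift [-0.17  0.41 -0.  ] rows>= 1.0
to [ 0.534 -0.063  0.25   0.382]
  turn -0.0 shift [ 1.    0.43 -0.  ] rows>= 2.0
  turn -0.0 shift [ 0.05  0.02 -0.  ] rows>= 1.0
to [ 0.534 -0.063  0.146  0.382]
  turn -0.0 shift [0. 0. 1.] rows>= 2.0
  turn -0.0 shift [0.   0.   0.04] rows>= 1.0
```

Emit:
arm_command(series=[0, 0, -0.475, 0.95, 1, 0, 1, 0, 0, -0.475, 0.95, 1, 0, 1, 0, 0, -0.475, 0.95, 1, 0, 1, 0, 0, -0.475, 0.95, 1, 0, 1, 0, 0, -0.475, 0.95, 1, 0, 1, 0, 0, -0.475, 0.95, 1, 0, 1], force=25)

```text
t: 0.85
eef_pos: [0.2933, 0.5036, 0.2483]
ee_rot: [3.141, 0.0, 0.378]
force: [0.4, 0.9, -0.6]
width: 0.087
gripper_force: 0.0
```

Emit:
arm_command(series=[0, 0, 0, 0.01, 1, 0, 1, 0, 0, 0, 0.01, 1, 0, 1, 0, 0, 0, 0.01, 1, 0, 1])

```text
t: 1.23
eef_pos: [0.3321, 0.4093, 0.2487]
ee_rot: [-3.142, 0.0, 0.378]
force: [-0.2, 1.1, -0.6]
width: 0.0875
gripper_force: 0.0
```

Emit:
arm_command(series=[0, 0, 0, 0.01, 1, 0, 1, 0, 0, 0, 0.01, 1, 0, 1, 0, 0, 0, 0.01, 1, 0, 1])

```text
t: 1.6
eef_pos: [0.3703, 0.3176, 0.2487]
ee_rot: [-3.142, -0.0, 0.378]
force: [-0.3, -0.2, -0.7]
width: 0.0877
gripper_force: 0.0
```

Emit:
arm_command(series=[0, 0, 0, 0, 1, 0, 1, 0, 0, 0, 0, 1, 0, 1, 0, 0, 0, 0, 1, 0, 1])

```text
t: 1.98
eef_pos: [0.4077, 0.2254, 0.2486]
ee_rot: [-3.142, -0.0, 0.379]
force: [-0.0, 1.1, 0.3]
width: 0.0877
gripper_force: 0.0
```

Emit:
arm_command(series=[0, 0, 0, -0.3, 1, 0, 1, 0, 0, 0, -0.3, 1, 0, 1, 0, 0, 0, -0.3, 1, 0, 1])

```text
t: 2.35
eef_pos: [0.4168, 0.1214, 0.2487]
ee_rot: [-3.141, -0.0, 0.379]
force: [0.8, 1.0, 0.3]
width: 0.0877
gripper_force: 0.0
```

Emit:
arm_command(series=[0, 0, 0, -0.4, 1, 0, 1, 0, 0, 0, -0.4, 1, 0, 1, 0, 0, 0, -0.4, 1, 0, 1])

```text
t: 2.72
eef_pos: [0.4172, 0.0137, 0.2486]
ee_rot: [3.142, -0.0, 0.379]
force: [0.6, 0.3, -0.9]
width: 0.0872
gripper_force: 0.0
```

Run:
```python
from h import *
g=box(0,-.010)
plan([(*g,.25,.382),(*g,.146,.382)])
```

```text
to [ 0.534 -0.063  0.25   0.382]
  turn -0.002 shift [ 0.7   1.   -0.01] rows>= 2.0
  turn -0.0 shift [ 0.1   0.15 -0.  ] rows>= 1.0
to [ 0.534 -0.063  0.146  0.382]
  turn -0.0 shift [0. 0. 1.] rows>= 2.0
  turn -0.0 shift [0.   0.   0.04] rows>= 1.0
```

Emit:
arm_command(series=[0, 0, 0, 0.7, 1, 0, 1, 0, 0, 0, 0.7, 1, 0, 1, 0, 0, 0, 0.7, 1, 0, 1, 0, 0, 0, 0.7, 1, 0, 1])

```text
t: 3.22
eef_pos: [0.5195, -0.0511, 0.2477]
ee_rot: [-3.141, 0.002, 0.382]
force: [0.7, -0.5, -1.1]
width: 0.0874
gripper_force: 0.0
```

Emit:
arm_command(series=[0, 0, 0, 0.1, 0.15, 0, 1, 0, 0, 0, 0.1, 0.15, 0, 1, 0, 0, 0, 0.1, 0.15, 0, 1, 0, 0, 0, 0.1, 0.15, 0, 1])

```text
t: 3.72
eef_pos: [0.5337, -0.0623, 0.2488]
ee_rot: [-3.142, -0.0, 0.383]
force: [0.8, 0.7, -0.1]
width: 0.0877
gripper_force: 0.0
```

Run:
```python
from h import *
g=box(0,-.010)
plan([(*g,.25,.382),(*g,.146,.382)])
cv2.imwrite("pics/s2.png",crop(arm.grab_frame("side"),220,100,120,120,5))
```

```text
to [ 0.534 -0.063  0.25   0.382]
  turn 0.0 shift [-0.    0.01 -0.01] rows>= 1.0
to [ 0.534 -0.063  0.146  0.382]
  turn -0.0 shift [0. 0. 1.] rows>= 2.0
  turn -0.0 shift [0.   0.   0.04] rows>= 1.0
```

View pics/s2.png

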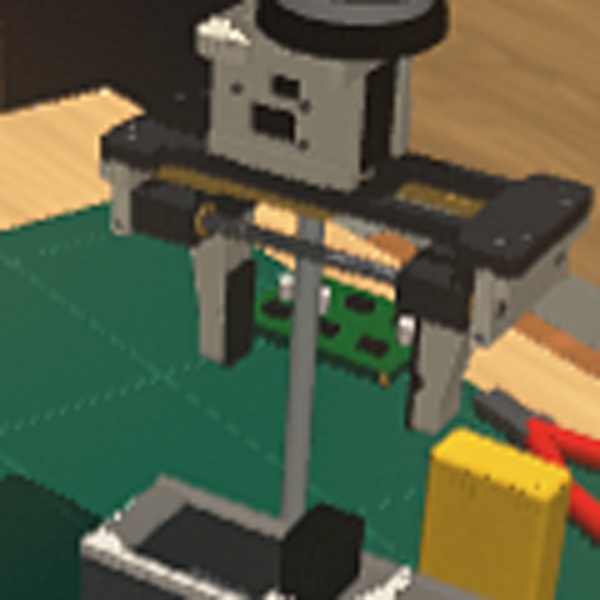

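The gripper is above the grip at crop (320,545), with its fingers straddling it along the box's length. It is clear of the pole, so I'll descend and close.

Emit:
arm_command(series=[0, 0, 0, 0, 0, 0.4, 1, 0, 0, 0, 0, 0, 0.8, 1, 0, 0, 0, 0, 0, 1, 1, 0, 0, 0, 0, 0, 1, 1, 0, 0, 0, 0, 0, 1, 1])

```text
t: 4.4
eef_pos: [0.5346, -0.0625, 0.1497]
ee_rot: [3.141, -0.001, 0.383]
force: [-0.9, -0.1, -0.2]
width: 0.0877
gripper_force: 0.0
```

Emit:
arm_command(series=[0, 0, 0, 0, 0, 0.03, 0, 0, 0, 0, 0, 0, 0.03, 0, 0, 0, 0, 0, 0, 0.03, 0, 0, 0, 0, 0, 0, 0.03, 0, 0, 0, 0, 0, 0, 0.03, 0, 0, 0, 0, 0, 0, 0.03, 0, 0, 0, 0, 0, 0, 0.03, 0, 0, 0, 0, 0, 0, 0.03, 0])

```text
t: 5.4
eef_pos: [0.5341, -0.0628, 0.1455]
ee_rot: [3.141, 0.0, 0.382]
force: [1.1, -1.9, -0.5]
width: 0.026
gripper_force: 25.0
```

Emit:
arm_command(series=[0, 0, 0, 0, -0.12, 0, 0, 0, 0, 0, 0, -0.24, 0, 0, 0, 0, 0, 0, -0.36, 0, 0, 0, 0, 0, 0, -0.48, 0, 0, 0, 0, 0, 0, -0.6, 0, 0, 0, 0, 0, 0, -0.68, 0, 0, 0, 0, 0, 0, -0.68, 0, 0, 0, 0, 0, 0, -0.68, 0, 0])

```text
t: 6.4
eef_pos: [0.5086, 0.0009, 0.1456]
ee_rot: [-3.141, -0.0, 0.383]
force: [0.6, 3.0, -1.3]
width: 0.0256
gripper_force: 25.0
```

Emit:
arm_command(series=[0, 0, 0, 0, -0.02, 0, 0, 0, 0, 0, 0, -0.04, 0, 0, 0, 0, 0, 0, -0.04, 0, 0])

```text
t: 6.78
eef_pos: [0.5073, 0.0041, 0.1456]
ee_rot: [3.141, -0.0, 0.382]
force: [3.1, -1.7, -2.6]
width: 0.0261
gripper_force: 25.0
```

Run:
```python
from h import *
p=arm.get_state()["eef_pos"][:2];d=p-B;c,s=np.cos(A),np.sin(A);print(c*d[0]+s*d[1],-s*d[0]+c*d[1])
```

```text
0.00030779021808530205 0.06215891909938884
```

Box y is 62.2 mm against about 64 expected, so I'll creep on to the stop.

Emit:
arm_command(series=[0, 0, 0, 0, -0.02, 0, 0, 0, 0, 0, 0, -0.02, 0, 0])

```text
t: 7.02
eef_pos: [0.5065, 0.006, 0.1456]
ee_rot: [3.141, -0.0, 0.382]
force: [4.9, -2.1, -3.8]
width: 0.0261
gripper_force: 25.0
```

Emit:
arm_command(series=[0, 0, 0, 0, -0.02, 0, 0, 0, 0, 0, 0, -0.02, 0, 0])

```text
t: 7.28
eef_pos: [0.5064, 0.0062, 0.1455]
ee_rot: [3.139, 0.0, 0.383]
force: [11.0, -14.4, -8.5]
width: 0.026
gripper_force: 25.0
```

Emit:
arm_command(series=[0, 0, 0, 0, -0.02, 0, 0, 0, 0, 0, 0, -0.02, 0, 0])

```text
t: 7.52
eef_pos: [0.5064, 0.0064, 0.1455]
ee_rot: [3.136, 0.001, 0.383]
force: [19.1, -26.5, -14.1]
width: 0.0261
gripper_force: 25.0
```

The slide is on its stop: it held position while the force rose. That puts box y at about 64.4 mm, which matches my model. I'll relax, release and rise.

Emit:
arm_command(series=[0, 0, 0, 0, 0.04, 0, 0, 0, 0, 0, 0, 0.04, 0, 0, 0, 0, 0, 0, 0.04, 0, 1, 0, 0, 0, 0, 0.04, 0, 1, 0, 0, 0, 0, 0.04, 0, 1, 0, 0, 0, 0, 0.04, 0, 1, 0, 0, 0, 0, 0.04, 0, 1])

```text
t: 8.4
eef_pos: [0.5063, 0.0061, 0.1456]
ee_rot: [-3.142, 0.0, 0.382]
force: [-0.4, -0.2, -0.3]
width: 0.0701
gripper_force: 0.0
```

Emit:
arm_command(series=[0, 0, 0, 0, 0, -0.4, 1, 0, 0, 0, 0, 0, -1, 1, 0, 0, 0, 0, 0, -1, 1, 0, 0, 0, 0, 0, -1, 1])

```text
t: 8.9
eef_pos: [0.506, 0.0061, 0.2455]
ee_rot: [-3.141, -0.0, 0.382]
force: [-0.7, -0.0, -0.6]
width: 0.0877
gripper_force: 0.0
```

Run:
```python
from h import *
print(arm.get_state()["q"])
f=(.5425,.3655)
plan([(.42,.04,.25,.382),(.42,.2,.25,-1.189),(*f,.25,-1.189),(*f,.093,-1.189)])
t=arm.grab_frame("top");cv2.imwrite("pics/t3.png",crop(t,240,170,100,75,8))
```

```text
[ 4.00440258e-01  8.08057923e-02 -3.57654275e-01 -5.08051093e-04
 -1.13201188e+00  1.55268749e+00]
to [0.42  0.04  0.25  0.382]
  turn 0.0 shift [-0.67 -0.64 -0.05] rows>= 2.0
to [ 0.42   0.2    0.25  -1.189]
  turn 0.999 shift [ 0.4 -1.  -0. ] rows>= 9.0
  turn 0.001 shift [-0.48 -0.2  -0.  ] rows>= 1.0
to [ 0.542  0.366  0.25  -1.189]
  turn -0.0 shift [-0.62 -1.   -0.  ] rows>= 2.0
  turn -0.0 shift [-0.46 -0.75 -0.  ] rows>= 2.0
to [ 0.542  0.366  0.093 -1.189]
  turn -0.0 shift [ 0. -0.  1.] rows>= 2.0
  turn -0.0 shift [ 0.   -0.    0.57] rows>= 1.0
```

View pics/t3.png

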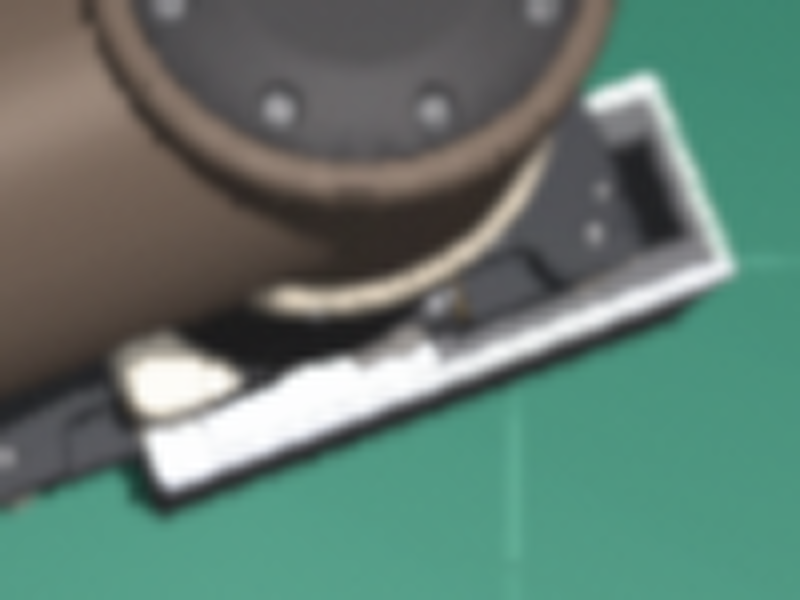

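The slide is at the far stop, and the area from crop (450,350) rightward is now uncovered. Next is the fat pen, with the fingers turned so that neither faces the green one.

Emit:
arm_command(series=[0, 0, 0, -0.67, -0.64, -0.05, 1, 0, 0, 0, -0.67, -0.64, -0.05, 1, 0, 0, 0, -0.67, -0.64, -0.05, 1])

```text
t: 9.32
eef_pos: [0.4185, 0.0405, 0.2499]
ee_rot: [-3.141, 0.001, 0.384]
force: [0.8, -0.5, 0.3]
width: 0.0875
gripper_force: 0.0
```

Emit:
arm_command(series=[0, 0, 1, 0.4, -1, 0, 1, 0, 0, 1, 0.4, -1, 0, 1, 0, 0, 1, 0.4, -1, 0, 1, 0, 0, 1, 0.4, -1, 0, 1, 0, 0, 1, 0.4, -1, 0, 1, 0, 0, 1, 0.4, -1, 0, 1, 0, 0, 1, 0.4, -1, 0, 1, 0, 0, 1, 0.4, -1, 0, 1])

```text
t: 10.32
eef_pos: [0.4205, 0.1479, 0.2494]
ee_rot: [3.139, -0.001, -1.088]
force: [0.2, 0.4, -0.3]
width: 0.0877
gripper_force: 0.0
```

Run:
```python
from h import *
s=arm.get_state();print(s["eef_pos"],s["ee_rot"],s["q"])
f=(.5425,.3655)
plan([(*f,.25,-1.189),(*f,.097,-1.189)])
```

```text
[0.42045316 0.14788955 0.24939785] [ 3.13936115e+00 -7.30697751e-04 -1.08779946e+00] [ 7.83115307e-01 -2.92220094e-02 -4.62668827e-01  4.21888774e-05
 -1.13969729e+00 -3.00136927e-01]
to [ 0.542  0.366  0.25  -1.189]
  turn 0.064 shift [-0.65 -1.   -0.  ] rows>= 2.0
  turn -0.0 shift [-0.81 -1.   -0.  ] rows>= 3.0
  turn -0.0 shift [-0.01 -0.01 -0.  ] rows>= 1.0
to [ 0.542  0.366  0.097 -1.189]
  turn -0.0 shift [ 0. -0.  1.] rows>= 2.0
  turn -0.0 shift [ 0.   -0.    0.53] rows>= 1.0
```

Emit:
arm_command(series=[0, 0, 0.064, -0.65, -1, 0, 1, 0, 0, 0.064, -0.65, -1, 0, 1, 0, 0, 0.064, -0.65, -1, 0, 1])

```text
t: 10.7
eef_pos: [0.4796, 0.2549, 0.2478]
ee_rot: [3.138, -0.002, -1.181]
force: [-0.9, -1.4, -1.1]
width: 0.0877
gripper_force: 0.0
```

Emit:
arm_command(series=[0, 0, 0, -0.81, -1, 0, 1, 0, 0, 0, -0.81, -1, 0, 1, 0, 0, 0, -0.81, -1, 0, 1, 0, 0, 0, -0.81, -1, 0, 1, 0, 0, 0, -0.81, -1, 0, 1])

```text
t: 11.32
eef_pos: [0.5394, 0.3643, 0.2505]
ee_rot: [3.141, -0.0, -1.182]
force: [0.1, -0.8, -0.8]
width: 0.0878
gripper_force: 0.0
```

Run:
```python
from h import *
s=arm.get_state();print(s["eef_pos"],s["ee_rot"])
f=(.5425,.3655)
plan([(*f,.25,-1.189),(*f,.097,-1.189)])
```

```text
[0.53939768 0.36425862 0.25046631] [ 3.14106776e+00 -2.47829568e-04 -1.18241136e+00]
to [ 0.542  0.366  0.25  -1.189]
  turn 0.004 shift [ 0.   -0.03  0.  ] rows>= 1.0
to [ 0.542  0.366  0.097 -1.189]
  turn -0.0 shift [ 0. -0.  1.] rows>= 2.0
  turn -0.0 shift [ 0.   -0.    0.53] rows>= 1.0
```

Emit:
arm_command(series=[0, 0, 0, 0, -0.03, 0.5, 1, 0, 0, 0, 0, -0.03, 1, 1, 0, 0, 0, 0, -0.03, 1, 1, 0, 0, 0, 0, -0.03, 1, 1])

```text
t: 11.82
eef_pos: [0.5433, 0.3668, 0.1531]
ee_rot: [-3.139, 0.0, -1.182]
force: [0.7, -0.9, 0.4]
width: 0.0873
gripper_force: 0.0
```

Emit:
arm_command(series=[0, 0, 0, 0, 0, 0.3, 1, 0, 0, 0, 0, 0, 0.53, 1, 0, 0, 0, 0, 0, 0.53, 0.2, 0, 0, 0, 0, 0, 0.53, 0.2, 0, 0, 0, 0, 0, 0.53, 0.2, 0, 0, 0, 0, 0, 0.53, 0.2, 0, 0, 0, 0, 0, 0.53, 0.2, 0, 0, 0, 0, 0, 0.53, 0.2], force=15)

```text
t: 12.82
eef_pos: [0.5424, 0.3666, 0.0977]
ee_rot: [-3.142, 0.0, -1.182]
force: [-0.4, -0.8, -0.5]
width: 0.0332
gripper_force: 0.1
```

Emit:
arm_command(series=[0, 0, 0, 0, 0, 0, 0.2, 0, 0, 0, 0, 0, -0.3, 0.2, 0, 0, 0, 0, 0, -0.6, 0.2, 0, 0, 0, 0, 0, -0.9, 0.2, 0, 0, 0, 0, 0, -1, 0.2, 0, 0, 0, 0, 0, -1, 0.2])

```text
t: 13.58
eef_pos: [0.5423, 0.3666, 0.1976]
ee_rot: [-3.141, 0.0, -1.182]
force: [0.5, -0.4, -1.0]
width: 0.0293
gripper_force: 14.9
```

Run:
```python
from h import *
w=box(0,-.074)
plan([(.42,.22,.275,.382),(.42,-.12,.275,.382),(*w,.275,.382)])
```

```text
to [0.42  0.22  0.275 0.382]
  turn -0.996 shift [ 0.53  1.   -0.46] rows>= 9.0
  turn -0.0 shift [-0.69  0.37 -0.32] rows>= 2.0
to [ 0.42  -0.12   0.275  0.382]
  turn -0.0 shift [-0.4  1.  -0. ] rows>= 2.0
  turn -0.0 shift [-0.4  1.  -0. ] rows>= 2.0
  turn -0.0 shift [-0.4  1.  -0. ] rows>= 2.0
  turn -0.0 shift [-0.06  0.15 -0.  ] rows>= 1.0
to [ 0.558 -0.122  0.275  0.382]
  turn -0.0 shift [ 1.    0.42 -0.  ] rows>= 2.0
  turn -0.0 shift [ 0.27  0.11 -0.  ] rows>= 1.0
```

Emit:
arm_command(series=[0, 0, -0.996, 0.53, 1, -0.8, 0.2, 0, 0, -0.996, 0.53, 1, -0.8, 0.2, 0, 0, -0.996, 0.53, 1, -0.8, 0.2, 0, 0, -0.996, 0.53, 1, -0.8, 0.2, 0, 0, -0.996, 0.53, 1, -0.8, 0.2, 0, 0, -0.996, 0.53, 1, -0.8, 0.2, 0, 0, -0.996, 0.53, 1, -0.8, 0.2, 0, 0, -0.996, 0.53, 1, -0.8, 0.2])

```text
t: 14.58
eef_pos: [0.4695, 0.2792, 0.2757]
ee_rot: [3.14, 0.003, 0.324]
force: [0.2, 0.3, -1.1]
width: 0.0298
gripper_force: 14.9
```

Run:
```python
from h import *
s=arm.get_state();print(s["eef_pos"],s["ee_rot"],s["q"])
w=box(0,-.074)
plan([(.42,.22,.275,.382),(.42,-.1,.275,.382),(*w,.275,.382)])
```

```text
[0.46945646 0.27917726 0.2757174 ] [3.14049156e+00 2.60016017e-03 3.24123764e-01] [ 8.94972731e-01  1.31105260e-01 -2.29065487e-01 -5.10754414e-04
 -1.21340848e+00  1.00012813e+00]
to [0.42  0.22  0.275 0.382]
  turn -0.037 shift [-0.66  0.4   0.01] rows>= 2.0
to [ 0.42  -0.1    0.275  0.382]
  turn -0.0 shift [-0.4  1.  -0. ] rows>= 2.0
  turn -0.0 shift [-0.4  1.  -0. ] rows>= 2.0
  turn -0.0 shift [-0.39  0.97 -0.  ] rows>= 2.0
to [ 0.558 -0.122  0.275  0.382]
  turn -0.0 shift [ 1.   0.6 -0. ] rows>= 2.0
  turn -0.0 shift [ 0.2   0.12 -0.  ] rows>= 1.0
```

Emit:
arm_command(series=[0, 0, -0.037, -0.66, 0.4, 0, 0.2, 0, 0, -0.037, -0.66, 0.4, 0, 0.2, 0, 0, -0.037, -0.66, 0.4, 0, 0.2])

```text
t: 14.95
eef_pos: [0.4192, 0.2202, 0.2771]
ee_rot: [-3.142, 0.0, 0.376]
force: [0.7, 0.5, -0.0]
width: 0.0294
gripper_force: 15.0
```

Emit:
arm_command(series=[0, 0, 0, -0.4, 1, 0, 0.2, 0, 0, 0, -0.4, 1, 0, 0.2, 0, 0, 0, -0.4, 1, 0, 0.2])

```text
t: 15.32
eef_pos: [0.4196, 0.1116, 0.2773]
ee_rot: [3.141, 0.0, 0.373]
force: [0.4, 0.2, 0.1]
width: 0.0298
gripper_force: 15.0
```

Emit:
arm_command(series=[0, 0, 0, -0.4, 1, 0, 0.2, 0, 0, 0, -0.4, 1, 0, 0.2, 0, 0, 0, -0.4, 1, 0, 0.2])

```text
t: 15.7
eef_pos: [0.4194, 0.0042, 0.2772]
ee_rot: [3.141, 0.001, 0.373]
force: [0.4, 0.4, -1.0]
width: 0.0296
gripper_force: 15.0
```

Emit:
arm_command(series=[0, 0, 0, -0.4, 1, 0, 0.2, 0, 0, 0, -0.4, 1, 0, 0.2, 0, 0, 0, -0.4, 1, 0, 0.2, 0, 0, 0, -0.4, 1, 0, 0.2])

```text
t: 16.2
eef_pos: [0.4192, -0.1015, 0.2772]
ee_rot: [-3.141, 0.0, 0.376]
force: [-0.9, 0.3, -0.3]
width: 0.0296
gripper_force: 15.0
```

Run:
```python
from h import *
s=arm.get_state();print(s["eef_pos"],s["ee_rot"],s["q"])
w=box(0,-.074)
plan([(*w,.275,.382)])
```

```text
[ 0.41916888 -0.10146297  0.27718989] [-3.14135841e+00  4.84621101e-04  3.75819904e-01] [ 2.23236471e-01 -7.75675926e-02 -4.42217258e-01 -1.68943203e-04
 -1.20666126e+00  1.72343991e+00]
to [ 0.558 -0.122  0.275  0.382]
  turn -0.004 shift [1.   0.58 0.02] rows>= 2.0
  turn -0.0 shift [0.21 0.12 0.  ] rows>= 1.0
```

Emit:
arm_command(series=[0, 0, 0, 1, 0.58, 0.02, 0.2, 0, 0, 0, 1, 0.58, 0.02, 0.2, 0, 0, 0, 1, 0.58, 0.02, 0.2])

```text
t: 16.58
eef_pos: [0.536, -0.1178, 0.2734]
ee_rot: [-3.141, 0.003, 0.378]
force: [-1.4, 0.6, -1.1]
width: 0.0293
gripper_force: 15.0
```

Emit:
arm_command(series=[0, 0, 0, 0.21, 0.12, 0, 0.2, 0, 0, 0, 0.21, 0.12, 0, 0.2, 0, 0, 0, 0.21, 0.12, 0, 0.2, 0, 0, 0, 0.21, 0.12, 0, 0.2])

```text
t: 17.08
eef_pos: [0.5562, -0.1222, 0.2759]
ee_rot: [3.142, -0.0, 0.377]
force: [0.1, 0.2, -0.8]
width: 0.0297
gripper_force: 15.0
```

Run:
```python
from h import *
s=arm.get_state();print(s["eef_pos"],s["ee_rot"],s["q"])
w=box(0,-.074)
plan([(*w,.275,.382)])
im=arm.grab_frame("side")
p=s["eef_pos"];q=proj("side",[p+[0,0,.003],p+[0,0,-.097],[*w,.112]]);print(q)
c=(270,90);a=crop(im,*c,120,150,4)
for x in q: cv2.drawMarker(a,tuple(int(v) for v in (x-c)*4+2),(0,0,255),0,10,1)
cv2.imwrite("pics/s4.png",a)
```

```text
[ 0.55623894 -0.12217327  0.27588772] [ 3.14156136e+00 -4.54376652e-04  3.77045320e-01] [ 1.27240318e-01  1.68588572e-01 -1.83614474e-01 -8.73812231e-05
 -1.21814527e+00  1.82063148e+00]
to [ 0.558 -0.122  0.275  0.382]
  turn -0.003 shift [0.01 0.01 0.01] rows>= 1.0
[[313.06084501 164.71837007]
 [308.5262134  204.69999305]
 [306.34025263 228.50817924]]
```

View pics/s4.png

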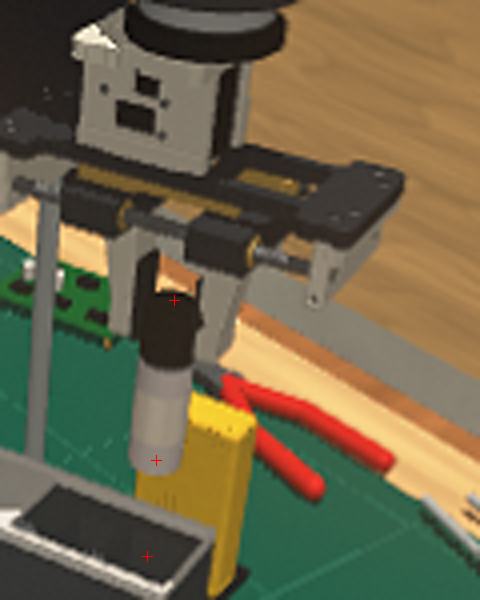

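The pen is held upright with its foot at crop (156,462), on the predicted mark and over the wide well. I'll lower it in steps while watching the force.

Emit:
arm_command(series=[0, 0, 0, 0.01, 0.01, 0.2, 0.2, 0, 0, 0, 0.01, 0.01, 0.4, 0.2, 0, 0, 0, 0.01, 0.01, 0.6, 0.2, 0, 0, 0, 0.01, 0.01, 0.7, 0.2, 0, 0, 0, 0.01, 0.01, 0.75, 0.2, 0, 0, 0, 0.01, 0.01, 0.75, 0.2])

```text
t: 17.88
eef_pos: [0.5581, -0.1234, 0.2009]
ee_rot: [3.141, -0.0, 0.376]
force: [0.5, -0.3, -0.7]
width: 0.0297
gripper_force: 15.0
```

Emit:
arm_command(series=[0, 0, 0, 0, 0, 0.15, 0.2, 0, 0, 0, 0, 0, 0.3, 0.2, 0, 0, 0, 0, 0, 0.45, 0.2, 0, 0, 0, 0, 0, 0.53, 0.2, 0, 0, 0, 0, 0, 0.53, 0.2])

```text
t: 18.5
eef_pos: [0.5576, -0.1234, 0.1467]
ee_rot: [-3.141, 0.002, 0.376]
force: [-0.6, 0.1, -0.5]
width: 0.0296
gripper_force: 15.0
```

Emit:
arm_command(series=[0, 0, 0, 0, 0, 0, 0.6, 0, 0, 0, 0, 0, 0, 0.6, 0, 0, 0, 0, 0, 0, 0.6, 0, 0, 0, 0, 0, 0, 0.6, 0, 0, 0, 0, 0, 0, 0.6])

```text
t: 19.12
eef_pos: [0.558, -0.1234, 0.1477]
ee_rot: [3.142, -0.0, 0.376]
force: [-0.5, -0.0, 0.1]
width: 0.0527
gripper_force: 0.0
```

Emit:
arm_command(series=[0, 0, 0, 0, 0, -0.4, 0.6, 0, 0, 0, 0, 0, -0.9, 0.6, 0, 0, 0, 0, 0, -1, 0.6, 0, 0, 0, 0, 0, -1, 0.6])

```text
t: 19.62
eef_pos: [0.5582, -0.1233, 0.2481]
ee_rot: [3.141, -0.002, 0.376]
force: [-0.3, -0.2, -0.7]
width: 0.0524
gripper_force: 0.0
```

Run:
```python
from h import *
s=arm.get_state();print(s["eef_pos"],s["ee_rot"],s["width"])
f=(.397,-.295)
plan([(*f,.25,.382),(*f,.097,.382)])
```

```text
[ 0.55815043 -0.12325781  0.24807375] [ 3.14145867e+00 -1.59895758e-03  3.76123298e-01] 0.05242658320844549
to [ 0.397 -0.295  0.25   0.382]
  turn -0.004 shift [-1.    0.47 -0.01] rows>= 2.0
  turn -0.0 shift [-1.    0.46 -0.01] rows>= 2.0
  turn -0.0 shift [-0.13  0.06 -0.  ] rows>= 1.0
to [ 0.397 -0.295  0.097  0.382]
  turn -0.0 shift [0. 0. 1.] rows>= 2.0
  turn -0.0 shift [0.   0.   0.53] rows>= 1.0
```

Emit:
arm_command(series=[0, 0, 0, -1, 0.47, 0, 0.8, 0, 0, 0, -1, 0.47, 0, 0.8, 0, 0, 0, -1, 0.47, 0, 0.8])

```text
t: 20.0
eef_pos: [0.4795, -0.2053, 0.2461]
ee_rot: [-3.14, 0.002, 0.373]
force: [-0.3, 1.1, -0.5]
width: 0.0693
gripper_force: 0.0
```

Emit:
arm_command(series=[0, 0, 0, -1, 0.46, 0, 0.8, 0, 0, 0, -1, 0.46, 0, 0.8, 0, 0, 0, -1, 0.46, 0, 0.8])

```text
t: 20.38
eef_pos: [0.4043, -0.2843, 0.2464]
ee_rot: [-3.14, 0.002, 0.373]
force: [-0.0, 1.0, -0.3]
width: 0.0702
gripper_force: 0.0
```

Emit:
arm_command(series=[0, 0, 0, -0.13, 0.06, 0, 0.8, 0, 0, 0, -0.13, 0.06, 0, 0.8, 0, 0, 0, -0.13, 0.06, 0, 0.8])

```text
t: 20.75
eef_pos: [0.3967, -0.2933, 0.2472]
ee_rot: [-3.141, 0.0, 0.377]
force: [0.8, -0.6, -0.3]
width: 0.0702
gripper_force: 0.0
```

Run:
```python
from h import *
s=arm.get_state();print(s["eef_pos"],s["ee_rot"],s["width"])
f=(.397,-.295)
plan([(*f,.25,.382),(*f,.097,.382)])
im=arm.grab_frame("side");c=(230,160);a=crop(im,*c,150,120,4)
t=crop(arm.grab_frame("top"),290,165,75,120,4)
cv2.imwrite("pics/s5.png",np.hstack([a[:,:440],t]))
```

```text
[ 0.39668929 -0.29334923  0.2472301 ] [-3.14126810e+00  3.46256039e-04  3.76797489e-01] 0.07020719233009126
to [ 0.397 -0.295  0.25   0.382]
  turn -0.003 shift [-0.    0.02 -0.03] rows>= 1.0
to [ 0.397 -0.295  0.097  0.382]
  turn -0.0 shift [0. 0. 1.] rows>= 2.0
  turn -0.0 shift [0.   0.   0.53] rows>= 1.0
```

View pics/s5.png

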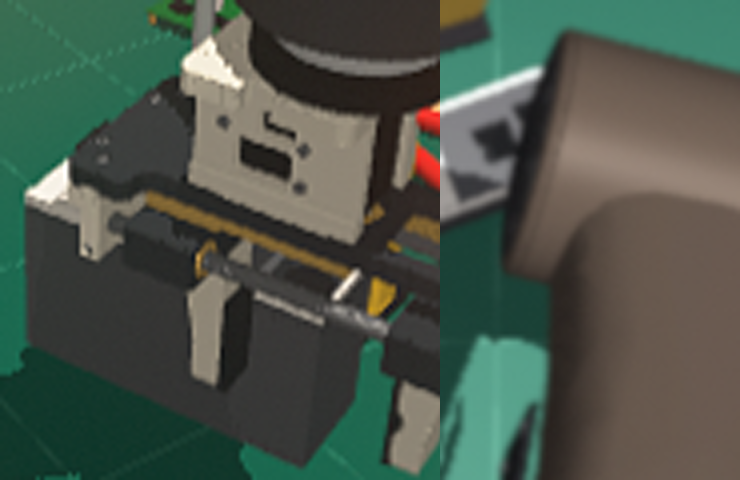

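The arm hides the pen in both views, though the box stands unmoved. The slim pen's position was confirmed by both cameras, so I'll grasp it.

Emit:
arm_command(series=[0, 0, 0, 0, 0.015, 0.5, 0.8, 0, 0, 0, 0, 0.015, 1, 0.8, 0, 0, 0, 0, 0.015, 1, 0.8, 0, 0, 0, 0, 0.015, 1, 0.8])

```text
t: 21.35
eef_pos: [0.398, -0.2955, 0.1492]
ee_rot: [3.14, -0.001, 0.377]
force: [-0.7, 0.6, 1.2]
width: 0.07
gripper_force: 0.0
```

Emit:
arm_command(series=[0, 0, 0, 0, 0, 0.3, 0.8, 0, 0, 0, 0, 0, 0.5, 0.8, 0, 0, 0, 0, 0, 0.5, 0.05, 0, 0, 0, 0, 0, 0.5, 0.05, 0, 0, 0, 0, 0, 0.5, 0.05, 0, 0, 0, 0, 0, 0.5, 0.05, 0, 0, 0, 0, 0, 0.5, 0.05, 0, 0, 0, 0, 0, 0.5, 0.05])

```text
t: 22.35
eef_pos: [0.3968, -0.2951, 0.0976]
ee_rot: [3.142, -0.0, 0.376]
force: [-0.2, 0.1, 1.0]
width: 0.0174
gripper_force: 15.0
```

Emit:
arm_command(series=[0, 0, 0, 0, 0, 0, 0.05, 0, 0, 0, 0, 0, 0, 0.05, 0, 0, 0, 0, 0, 0, 0.05])

```text
t: 22.72
eef_pos: [0.3969, -0.2951, 0.0976]
ee_rot: [3.141, -0.0, 0.376]
force: [0.2, -0.2, 1.0]
width: 0.0177
gripper_force: 15.0
```

Emit:
arm_command(series=[0, 0, 0, 0, 0, -0.3, 0.05, 0, 0, 0, 0, 0, -0.6, 0.05, 0, 0, 0, 0, 0, -0.9, 0.05, 0, 0, 0, 0, 0, -1, 0.05, 0, 0, 0, 0, 0, -1, 0.05])

```text
t: 23.35
eef_pos: [0.3969, -0.295, 0.1975]
ee_rot: [3.141, -0.001, 0.376]
force: [-0.2, -0.2, -0.9]
width: 0.0177
gripper_force: 15.0
```

Emit:
arm_command(series=[0, 0, 0, 0, 0, -0.3, 0.05, 0, 0, 0, 0, 0, -0.6, 0.05, 0, 0, 0, 0, 0, -0.8, 0.05, 0, 0, 0, 0, 0, -0.8, 0.05])

```text
t: 23.85
eef_pos: [0.3971, -0.2952, 0.2774]
ee_rot: [3.141, -0.001, 0.376]
force: [-0.1, -0.1, 0.2]
width: 0.0176
gripper_force: 15.0
```

Run:
```python
from h import *
s=arm.get_state();print(s["eef_pos"],s["ee_rot"],s["width"])
w=box(.0003,-.0357)
plan([(*w,.275,.382)])
```

```text
[ 0.3971218  -0.29515609  0.27740879] [ 3.14128238e+00 -5.65444461e-04  3.76185590e-01] 0.017596342076878383
to [ 0.544 -0.087  0.275  0.382]
  turn -0.004 shift [ 1.   -0.66  0.01] rows>= 2.0
  turn -0.0 shift [ 1.   -0.65  0.01] rows>= 2.0
  turn -0.0 shift [ 0.13 -0.09  0.  ] rows>= 1.0
```

Emit:
arm_command(series=[0, 0, 0, 1, -0.66, 0.01, 0.05, 0, 0, 0, 1, -0.66, 0.01, 0.05, 0, 0, 0, 1, -0.66, 0.01, 0.05])

```text
t: 24.22
eef_pos: [0.4666, -0.1943, 0.2741]
ee_rot: [-3.14, 0.003, 0.38]
force: [-0.3, -0.3, -0.4]
width: 0.0175
gripper_force: 15.0
```

Emit:
arm_command(series=[0, 0, 0, 1, -0.65, 0.01, 0.05, 0, 0, 0, 1, -0.65, 0.01, 0.05, 0, 0, 0, 1, -0.65, 0.01, 0.05, 0, 0, 0, 1, -0.65, 0.01, 0.05])

```text
t: 24.72
eef_pos: [0.5338, -0.1, 0.2739]
ee_rot: [-3.141, 0.003, 0.377]
force: [-0.6, -0.4, -0.1]
width: 0.0176
gripper_force: 15.0
```

Emit:
arm_command(series=[0, 0, 0, 0.13, -0.09, 0, 0.05, 0, 0, 0, 0.13, -0.09, 0, 0.05, 0, 0, 0, 0.13, -0.09, 0, 0.05, 0, 0, 0, 0.13, -0.09, 0, 0.05])

```text
t: 25.22
eef_pos: [0.5433, -0.0869, 0.2756]
ee_rot: [-3.142, -0.0, 0.376]
force: [-0.2, -0.1, -0.2]
width: 0.0172
gripper_force: 15.0
```

Run:
```python
from h import *
s=arm.get_state();print(s["eef_pos"],s["ee_rot"],s["width"])
w=box(.0003,-.0357)
plan([(*w,.275,.382)])
im=arm.grab_frame("side")
p=s["eef_pos"];q=proj("side",[p+[0,0,.003],p+[0,0,-.097],[*w,.112]])
c=(240,110);a=crop(im,*c,100,150,4)
for x in q: cv2.drawMarker(a,tuple(int(v) for v in (x-c)*4+2),(0,0,255),0,10,1)
t=crop(arm.grab_frame("top"),270,160,90,150,4)
cv2.imwrite("pics/s6.png",np.hstack([a,t]))
```

```text
[ 0.54325974 -0.08693985  0.27564057] [-3.14158054e+00 -1.45987461e-04  3.75852770e-01] 0.01715473511795198
to [ 0.544 -0.087  0.275  0.382]
  turn -0.004 shift [ 0.01 -0.    0.01] rows>= 1.0
```

View pics/s6.png

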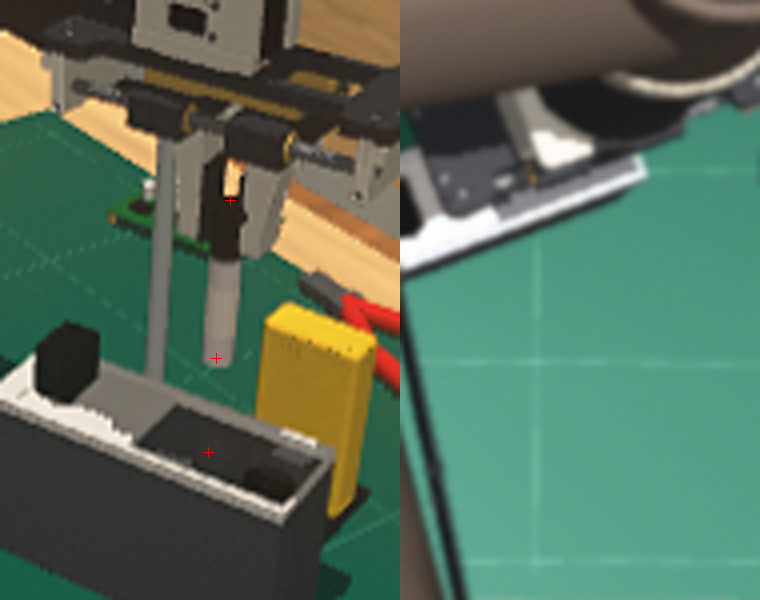

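The slim pen's foot at crop (217,359) is on its mark over the slim well. The fat pen's cap sits sunk in the wide well at (270,478). Lowering now.

Emit:
arm_command(series=[0, 0, 0, 0.005, 0, 0.2, 0.05, 0, 0, 0, 0.005, 0, 0.4, 0.05, 0, 0, 0, 0.005, 0, 0.6, 0.05, 0, 0, 0, 0.005, 0, 0.7, 0.05, 0, 0, 0, 0.005, 0, 0.75, 0.05, 0, 0, 0, 0.005, 0, 0.75, 0.05])

```text
t: 26.08
eef_pos: [0.5441, -0.0865, 0.2008]
ee_rot: [3.141, -0.0, 0.376]
force: [-0.3, 1.3, -0.2]
width: 0.0175
gripper_force: 15.0
```

Emit:
arm_command(series=[0, 0, 0, 0, 0, 0.15, 0.05, 0, 0, 0, 0, 0, 0.3, 0.05, 0, 0, 0, 0, 0, 0.45, 0.05, 0, 0, 0, 0, 0, 0.53, 0.05, 0, 0, 0, 0, 0, 0.53, 0.05])

```text
t: 26.7
eef_pos: [0.5436, -0.0865, 0.1467]
ee_rot: [-3.141, 0.002, 0.376]
force: [0.2, 0.8, -0.3]
width: 0.0175
gripper_force: 15.0
```

Emit:
arm_command(series=[0, 0, 0, 0, 0, 0, 0.5, 0, 0, 0, 0, 0, 0, 0.5, 0, 0, 0, 0, 0, 0, 0.5, 0, 0, 0, 0, 0, 0, 0.5, 0, 0, 0, 0, 0, 0, 0.5])

```text
t: 27.32
eef_pos: [0.544, -0.0865, 0.1477]
ee_rot: [3.142, -0.0, 0.376]
force: [-0.8, -0.5, -0.1]
width: 0.0436
gripper_force: 0.0
```

Emit:
arm_command(series=[0, 0, 0, 0, 0, -0.4, 0.6, 0, 0, 0, 0, 0, -0.9, 1, 0, 0, 0, 0, 0, -1, 1, 0, 0, 0, 0, 0, -1, 1])

```text
t: 27.82
eef_pos: [0.5441, -0.0863, 0.2481]
ee_rot: [3.141, -0.002, 0.376]
force: [-0.0, 0.7, -0.1]
width: 0.0769
gripper_force: 0.0
```

Run:
```python
from h import *
s=arm.get_state();print(s["eef_pos"],s["ee_rot"],s["width"])
plan([(.5064,.0062,.247,.382),(.5064,.0062,.146,.382)])
c=(240,175);a=crop(arm.grab_frame("side"),*c,110,85,7)
cv2.imwrite("pics/s7.png",a)
```

```text
[ 0.54410378 -0.08634056  0.2480918 ] [ 3.14149532e+00 -1.62927988e-03  3.76195550e-01] 0.07685346026647992
to [0.506 0.006 0.247 0.382]
  turn -0.004 shift [-0.01 -1.    0.01] rows>= 2.0
to [0.506 0.006 0.146 0.382]
  turn -0.0 shift [ 0. -0.  1.] rows>= 2.0
  turn -0.0 shift [0.   0.   0.01] rows>= 1.0
```

All ten views are used, so I'll go by force and position. I'll go to the grip and grasp it.

Emit:
arm_command(series=[0, 0, 0, -0.01, -1, 0, 1, 0, 0, 0, -0.01, -1, 0, 1, 0, 0, 0, -0.01, -1, 0, 1, 0, 0, 0, -0.01, -1, 0, 1])

```text
t: 28.38
eef_pos: [0.5059, 0.0061, 0.2465]
ee_rot: [-3.142, 0.002, 0.377]
force: [-0.2, -0.6, -0.3]
width: 0.0875
gripper_force: 0.0
```

Emit:
arm_command(series=[0, 0, -0.003, 0, 0, 0.4, 1, 0, 0, -0.003, 0, 0, 0.8, 1, 0, 0, -0.003, 0, 0, 1, 1, 0, 0, -0.003, 0, 0, 1, 1, 0, 0, -0.003, 0, 0, 1, 1])

```text
t: 29.0
eef_pos: [0.5069, 0.0058, 0.1481]
ee_rot: [3.141, -0.0, 0.38]
force: [-0.3, 0.5, 0.5]
width: 0.0875
gripper_force: 0.0
```

Emit:
arm_command(series=[0, 0, 0, 0, 0, 0.01, 0, 0, 0, 0, 0, 0, 0.01, 0, 0, 0, 0, 0, 0, 0.01, 0, 0, 0, 0, 0, 0, 0.01, 0, 0, 0, 0, 0, 0, 0.01, 0, 0, 0, 0, 0, 0, 0.01, 0, 0, 0, 0, 0, 0, 0.01, 0, 0, 0, 0, 0, 0, 0.01, 0], force=25)

```text
t: 30.0
eef_pos: [0.5064, 0.0059, 0.1466]
ee_rot: [3.141, 0.0, 0.381]
force: [2.0, -3.9, -0.7]
width: 0.0256
gripper_force: 25.0
```

Emit:
arm_command(series=[0, 0, 0, 0, 0.1, 0, 0, 0, 0, 0, 0, 0.2, 0, 0, 0, 0, 0, 0, 0.3, 0, 0, 0, 0, 0, 0, 0.4, 0, 0, 0, 0, 0, 0, 0.5, 0, 0])

```text
t: 30.62
eef_pos: [0.5251, -0.041, 0.1465]
ee_rot: [-3.142, 0.0, 0.381]
force: [-1.3, 1.8, 2.8]
width: 0.0257
gripper_force: 25.0
```

Emit:
arm_command(series=[0, 0, 0, 0, 0.1, 0, 0, 0, 0, 0, 0, 0.2, 0, 0, 0, 0, 0, 0, 0.3, 0, 0, 0, 0, 0, 0, 0.4, 0, 0, 0, 0, 0, 0, 0.44, 0, 0, 0, 0, 0, 0, 0.44, 0, 0])

```text
t: 31.38
eef_pos: [0.5414, -0.0818, 0.1465]
ee_rot: [3.141, 0.0, 0.381]
force: [-0.4, -3.8, 1.5]
width: 0.0258
gripper_force: 25.0
```

Run:
```python
from h import *
p=arm.get_state()["eef_pos"][:2];print(np.linalg.norm(p-[.5064,.0062]))
```

```text
0.0947310760583361
```

The slide has closed freely for 94.7 mm, so nothing is standing proud. I'll creep to the stop.

Emit:
arm_command(series=[0, 0, 0, 0, 0.02, 0, 0, 0, 0, 0, 0, 0.04, 0, 0, 0, 0, 0, 0, 0.04, 0, 0])

```text
t: 31.75
eef_pos: [0.5426, -0.0847, 0.1466]
ee_rot: [-3.142, 0.0, 0.381]
force: [-2.2, 0.8, 2.2]
width: 0.0256
gripper_force: 25.0
```

Emit:
arm_command(series=[0, 0, 0, 0, 0.02, 0, 0, 0, 0, 0, 0, 0.02, 0, 0])

```text
t: 32.0
eef_pos: [0.5434, -0.0867, 0.1465]
ee_rot: [-3.142, 0.0, 0.381]
force: [-2.6, 0.8, 3.0]
width: 0.0258
gripper_force: 25.0
```

Emit:
arm_command(series=[0, 0, 0, 0, 0.02, 0, 0, 0, 0, 0, 0, 0.02, 0, 0])

```text
t: 32.25
eef_pos: [0.5436, -0.0872, 0.1466]
ee_rot: [-3.139, 0.0, 0.381]
force: [-6.1, 10.1, 6.9]
width: 0.0259
gripper_force: 25.0
```

Run:
```python
from h import *
p=arm.get_state()["eef_pos"][:2];print(np.linalg.norm(p-[.5064,.0062]))
```

```text
0.10048537183970227
```

It has reached the stop at 100.5 mm of travel. One more small push, then relax, release and rise.

Emit:
arm_command(series=[0, 0, 0, 0, 0.02, 0, 0, 0, 0, 0, 0, 0.02, 0, 0])

```text
t: 32.5
eef_pos: [0.5436, -0.0874, 0.1466]
ee_rot: [-3.137, 0.0, 0.381]
force: [-12.0, 21.3, 12.7]
width: 0.0258
gripper_force: 25.0
```

Emit:
arm_command(series=[0, 0, 0, 0, -0.03, 0, 0, 0, 0, 0, 0, -0.03, 0, 0, 0, 0, 0, 0, -0.03, 0, 1, 0, 0, 0, 0, -0.03, 0, 1, 0, 0, 0, 0, -0.03, 0, 1, 0, 0, 0, 0, -0.03, 0, 1, 0, 0, 0, 0, -0.03, 0, 1, 0, 0, 0, 0, -0.03, 0, 1])

```text
t: 33.5
eef_pos: [0.5438, -0.0876, 0.1466]
ee_rot: [3.142, -0.0, 0.381]
force: [0.1, 0.6, -0.8]
width: 0.0802
gripper_force: 0.0
```

Emit:
arm_command(series=[0, 0, 0, 0, 0, -0.4, 1, 0, 0, 0, 0, 0, -0.9, 1, 0, 0, 0, 0, 0, -1, 1, 0, 0, 0, 0, 0, -1, 1])

```text
t: 34.0
eef_pos: [0.544, -0.0874, 0.2471]
ee_rot: [3.141, -0.002, 0.381]
force: [0.0, -0.7, -1.2]
width: 0.088
gripper_force: 0.0
```

Emit:
arm_command(series=[0, 0, 0, -1, 0, 0, 1, 0, 0, 0, -1, 0, 0, 1, 0, 0, 0, -1, 0, 0, 1, 0, 0, 0, -1, 0, 0, 1])

```text
t: 34.5
eef_pos: [0.4509, -0.1247, 0.2458]
ee_rot: [-3.141, 0.001, 0.381]
force: [0.3, 0.4, -0.6]
width: 0.0873
gripper_force: 0.0
```

Run:
```python
from h import *
t=arm.grab_frame("top").astype(float);t0=cv2.imread("pics/top0.png").astype(float)
s=arm.grab_frame("side").astype(float);s0=cv2.imread("pics/side0.png").astype(float)
reg=lambda a,b,x,y,w,h:round(np.abs(a-b)[y:y+h,x:x+w].mean(),1)
print("top green",reg(t,t0,100,195,22,24),"spool",reg(t,t0,138,236,28,26),"can",reg(t,t0,362,184,38,34),"meter",reg(t,t0,272,145,36,36),"pillar",reg(t,t0,236,142,30,52))
print("side spool",reg(s,s0,158,176,24,28),"can",reg(s,s0,342,254,42,70),"meter",reg(s,s0,304,185,30,50),"pillar",reg(s,s0,270,110,30,30))
# grip blob expected at home: side view, dark grip-centre
w=box(0,-.036);print(proj("side",[[*w,.154]]),s[[int(v) for v in proj("side",[[*w,.15]])[0]][1],int(proj("side",[[*w,.15]])[0][0])])
for y in (-.09,-.06,.0,.03): 
    q=proj("side",[[*box(0,y),.118 if y<-.03 else .112]])[0].round().astype(int); print(y,s[q[1],q[0]])
```

```text
top green 0.5 spool 0.4 can 60.4 meter 0.4 pillar 3.0
side spool 6.4 can 6.8 meter 26.6 pillar 31.0
[[293.05063089 208.0492773 ]] [107. 122. 130.]
-0.09 [213. 227. 234.]
-0.06 [215. 227. 234.]
0.0 [72. 75. 76.]
0.03 [40. 41. 41.]
```

The plate shows over both wells. The arm may be hiding the can in the top view, so I'll move aside and check again.

Emit:
arm_command(series=[0, 0, 0, -0.3, -1, 0, 1, 0, 0, 0, -0.3, -1, 0, 1, 0, 0, 0, -0.3, -1, 0, 1, 0, 0, 0, -0.3, -1, 0, 1])

```text
t: 35.1
eef_pos: [0.3867, -0.0427, 0.2466]
ee_rot: [3.141, -0.0, 0.382]
force: [0.2, -0.8, 1.2]
width: 0.0875
gripper_force: 0.0
```

Emit:
arm_command(series=[0, 0, 0, 0.2, -1, 0, 1, 0, 0, 0, 0.2, -1, 0, 1, 0, 0, 0, 0.2, -1, 0, 1, 0, 0, 0, 0.2, -1, 0, 1])

```text
t: 35.6
eef_pos: [0.3678, 0.0569, 0.2463]
ee_rot: [3.141, 0.001, 0.381]
force: [0.6, -0.9, 0.9]
width: 0.0875
gripper_force: 0.0
```

Run:
```python
from h import *
t=arm.grab_frame("top").astype(float);t0=cv2.imread("pics/top0.png").astype(float)
s=arm.grab_frame("side").astype(float);s0=cv2.imread("pics/side0.png").astype(float)
reg=lambda a,b,x,y,w,h:round(np.abs(a-b)[y:y+h,x:x+w].mean(),1)
print(arm.get_state()["eef_pos"])
print("top can",reg(t,t0,362,184,38,34),"meter",reg(t,t0,272,145,36,36))
print("side can",reg(s,s0,342,254,42,70),"meter",reg(s,s0,310,190,20,40),"pillar",reg(s,s0,272,112,22,30))
for n,im in(("top",t),("side",s)):
    print(n,[int(im[q[1],q[0]].mean()) for q in (proj(n,[[*box(0,y),z]])[0].round().astype(int) for y,z in((-.095,.118),(-.085,.118),(-.07,.118),(-.036,.152),(0,.112),(.04,.112)))])
```

```text
[0.36769058 0.05644054 0.24627908]
top can 0.3 meter 0.4
side can 7.9 meter 23.2 pillar 6.8
top [251, 253, 253, 56, 137, 138]
side [220, 226, 226, 44, 83, 82]
```

The can and the meter are unchanged in the top view. The plate covers both wells, with the dark grip at its home position. Handing in.

```bash
python3 -c "
from station import arm
print(arm.job_done())"
```

```text
the job is handed in; nothing more can be done
None
```

I opened the slide to its stop, dropped the fat and slim pens cap up into their own wells, and pushed the slide fully home and let go. Image checks show no sign that the spray can, spool, meter or clip stand moved, and I handed the job in at about 36 s; no verdict was returned.

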